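# Set up the raked flatware display stand

### The arm

A 6-joint arm with a two-finger parallel gripper is mounted at the origin on the work surface; the furniture and walls round the work are solid. World frame = base frame: x ahead of the robot, y to its left, z up, the work surface at z = 0. Lengths are in m, angles in rad, forces in N, time in s.
With the tool pointing down it reaches from about 0.25 to 0.725 m from the base axis. Payload 4 kg.
Tool frame: the origin (TCP) lies midway between the tips of the shut fingers; the grasp point (between the pads) lies 19 mm behind it; x points along the fingers, y is the direction in which the jaws open and shut, and the axes are right-handed (so a half turn about x gives the same grasp; the last joint's range is limited). The gripper opens to 85 mm and grips with 20 to 120 N. Pads are 22 mm wide; open, the fingers measure 114 mm over their backs; the gripper's body (76 mm by 85 mm) begins 54 mm behind the grasp point. The pads swing forward as they close: fully open they stand 13 mm farther back than shut.
Start: joints at [-1.348, 0.241, 0.005, 1.335, 0, 1.571], TCP at [0.11, -0.488, 0.231] pointing down, gripper open.
Joint ranges: [-2.72, 2.72], [-1.05, 1.87], [-1.09, 1.28], [-1.99, 2.15], [-1.42, 1.44], [-3.14, 3.14]. Speed limits (rad/s): [2.79, 2.79, 3.14, 3.14, 3.14, 3.14].

### API

Orientations are given as a unit quaternion [x, y, z, w].
In Python, from workcell import * gives the robot as it stands.
- The arm moves only by the tool play_rows, never from a script. Its argument "plan" is a list of rows, each a list of 7 numbers: the shift along the tool's x, y, z in mm, then the turn, a rotation vector about the tool's x, y, z in rad, then the closure, from -1 (fully open) to 1 (shut). In form: [[x, y, z, rx, ry, rz, grip], ...]. A call has 1 to 20 rows; each row shifts and turns the commanded pose from where the row before left it, along the tool's axes as they then stand; what a row does not reach is not made up. A row lasts 1/12 s, in which the tool goes at most 41.7 mm and 7.16 degrees, less where a joint would pass 70% of its speed; a pose out of reach is approached as far as the arm can. A call with a gripper value outside its range is refused whole. The fingers move at their own pace and stop on an object; the grip force is fixed at half the most. Time passes only in rows, so rows that do not move let the fingers close. It gives the time, the measured TCP pose, the force and the opening at its end, in the units of the state.
- get_obs(): the state, without advancing time (a new reading comes with each control period).
- camera(name): name is "scene" or "top" or "wrist"; returns a dict with "frame" (400x640x3 uint8, red, green, blue), "depth" (400x640 float32, m along the optical axis (not along the pixel's ray), 0 where there is no reading), "fx", "fy", "cx", "cy" (pixels), "distortion" ([k1, k2, p1, p2, k3] as OpenCV has them; the pictures are not rectified), "camera_from_world" (4x4, takes a point from world to camera coordinates). Camera axes: x right, y up, looking along -z (the intrinsics and any distortion apply to the point x, -y, -z); pixel columns grow to the right and rows downward; lengths in m; the calibration is good to about 2 mm. A picture is of the moment at which its call begins.
- job_done(): hands the job in, once; it reports no verdict.
Trained networks look in a picture, given as the dict that the camera call returned (one of the last four; its "shot" number tells which), for a name from the list of things; names that differ only in an ending like _2 or _b are one class to them, and where a whole thing is asked for, a point or a joint stands for the part that bears it (a point fixed in the world has none). Each returns a list of dicts, best first, with "confidence" (0 to 1); they miss things now and then, are a little off and sometimes report something else, mostly with a low value. They report only what shows in the picture. A call takes as long as a camera call.
- search_frame(thing, picture): "centre" ([x, y, z] in m, in world coordinates, good to about 4 mm: the middle of the surface that is visible of it).
- pinpoint(thing, picture): "centre" ([x, y, z] in m, in world coordinates, good to about 4 mm: a listed point, or the origin of a listed thing).
The state is a dict: "clock": time; "joint_pos": joint angles; "joint_vel": joint speeds; "tau": joint torques, N m; "eef_pos": TCP position; "tool_rot": TCP orientation; "ft_force": force on the tool from outside, world axes, zero at the start; "ft_torque": the same for the moment, N m; "grip_width": finger opening in m.
Only numpy, scipy, OpenCV 4.12 (cv2) and the standard library are available. Lean on these libraries where they do the work, as an engineer would, in place of code of your own. Each camera call takes 0.05 s, during which the arm holds its last target. There are 200 camera calls.

### The job

Set up the flatware display for the shop table: first, with the stand still empty, turn its brass knob clockwise until it clicks over and stays, which tips the rack into its sloped display position. Then lay the three pieces across the two rails in the notches made for their widths (spoon in the wide low notch, fork in the middle one, chopstick in the narrow high one), each lying flat in its notch and sticking out about equally on both sides. Leave the rack tipped up, and leave the other things on the table where they are.

Things in the scene. Friction and masses are not known exactly. Their poses are not given: they have to be found in the camera images.
- stand: Dark wooden display stand, fixed to the table; foot 150 (x) x 130 (y) x 12 mm high, with two uprights at y = +-56 mm reaching 82 mm high, and at its right side, 165 mm from the centre towards its -y, a knob housing 52 x 52 mm, 56 mm high. Origin: centre of the foot's underside, on the table. Its +x points away from the robot (to within its yaw); the far end of the rack rises along +x.
- stand_top (a point): Point 84 mm above the stand's origin, between the rack's rails; axes as the stand's. The rack: two wooden rails 12 mm wide, 145 mm long, at y = +-44 mm (gap between them 76 mm), running away from the robot; blocks between the notches stand 10 mm above the notch floors. Brass cross rods at x = 0, -74 and +60 mm join the rails, tops 5 mm or more below the notch floors.
- rack (a joint): Tilt of the rack (rad): 0 level, 0.30 (17 degrees) in the display position, far end up. The knob drives it, 0.25 rad per rad of the knob. It rocks about a level axle along the stand's y, 72 mm above the table over the stand's origin; pushing hard on the rack can drive the knob back.
- knob (a joint): Turn of the knob (rad), 0 as found, growing clockwise seen from above. An over-centre detent holds it at 0 (about 0.2 N m to move it); the hump is at 0.6, and from about 0.75 it snaps by itself to 1.2 and stays there. Stops at 0 and 1.2.
- knob_grip (a point): Grip point on the knob's upright axis, 84 mm above the table, 9 mm below the top of its brass grip bar. The bar is 44 mm long along this point's x axis, 12 mm thick along its y, 26 mm tall (67 to 93 mm above the table), on a brass disc of radius 21 mm (60 to 68 mm above the table). The axes turn with the knob.
- wide_seat (a point): Middle of the floor of the wide notch, the lowest and nearest one, halfway between the two rails (so in the gap). The notch is 44 mm wide along this point's x and 10 mm deep; z stands square to the rails and y runs across them, along which a piece lies. The axes tilt with the rack. This point is 50 mm towards -x from the axle and 12 mm above it, in the rack's frame.
- middle_seat (a point): The same for the middle notch, 30 mm wide, at 4 mm towards +x from the axle.
- narrow_seat (a point): The same for the narrow notch, the highest and farthest one, 18 mm wide, at 48 mm towards +x from the axle.
- spoon: Loose spoon with gilt handle, 153 mm long, bowl 41 mm wide. Its collision shape is one plain bar 150 x 32 x 15 mm, so the fingers meet it 32 mm apart and it rests in the notch as 32 mm wide. Origin: centre of its underside; x along its length, z up when it lies flat. 48 g before variation.
- fork: Loose fork with gilt handle, 183 mm long. Its collision shape is one plain bar 180 x 18 x 12 mm. Origin: centre of its underside; x along its length, z up when it lies flat.
- chopstick: Loose single stick with gilt handle, 234 mm long, 8 x 8 mm. Origin: centre of its underside; x along its length.
- mill: Bystander, not to be moved: wooden pepper mill, 56 mm across, 163 mm tall, loose, upright at the back left. Origin: centre of its underside.

How it is judged:
On the way:
1. the knob has clicked over (past 1.0 rad) and the rack is tipped up (past 0.25 rad) while all three pieces are still off the stand (value of joint knob above 1 rad and value of joint rack above 0.25 rad and horizontal distance between each of spoon, fork, chopstick and stand_top above 0.1 m), for 0.2 s.
At the end, for the whole second after the job is handed in: Knob past 1.0 rad, rack past 0.25. Spoon in the wide, fork in the middle, chopstick in the narrow notch: origin within 10 mm of the seat along the rails, 22 mm across, 4 mm below to 6 above it (chopstick 12); length across the rails to 0.12 rad, spoon and fork flat to 0.15 rad; at rest (value of joint knob above 1 rad and value of joint rack above 0.25 rad and x of spoon in the frame of wide_seat between -0.01 and 0.01 m and y of spoon in the frame of wide_seat between -0.022 and 0.022 m and z of spoon in the frame of wide_seat between -0.004 and 0.006 m and angle between the x axis of spoon and the y axis of wide_seat, either way round below 0.12 rad and angle between the z axis of spoon and the z axis of wide_seat, either way round below 0.15 rad and linear speed of each of spoon, fork, chopstick below 0.02 m/s and x of fork in the frame of middle_seat between -0.01 and 0.01 m and y of fork in the frame of middle_seat between -0.022 and 0.022 m and z of fork in the frame of middle_seat between -0.004 and 0.006 m and angle between the x axis of fork and the y axis of middle_seat, either way round below 0.12 rad and angle between the z axis of fork and the z axis of middle_seat, either way round below 0.15 rad and x of chopstick in the frame of narrow_seat between -0.01 and 0.01 m and y of chopstick in the frame of narrow_seat between -0.022 and 0.022 m and z of chopstick in the frame of narrow_seat between -0.004 and 0.012 m and angle between the x axis of chopstick and the y axis of narrow_seat, either way round below 0.12 rad); the robot touches nothing.
It fails at once if the pepper mill is moved more than 40 mm or tipped (distance of mill from where it was at the start of the episode above 0.04 m or angle between mill's own z axis and vertical above 0.5 rad).
It also fails if it takes over 72 s, if anything falls off the work surface, if the arm or the gripper's body presses on something with over 40 N, if the wrist force passes 120 N, or if a joint passes its speed limit or range.

## Working session

There is one attempt and no reset: what is moved stays moved. The work goes in short steps, Python scripts to look and compute and a tool call to move; the robot and the scene stay as the last step left them, time stands still between calls to the robot, and variables do not carry over. Pictures are saved under pics/ and viewed, about 8 in all and at most 12, crops included, and the job is handed in when it is done.

Besides the shell and the picture viewer there is one more tool, called after "Call:" by a JSON object that holds its "api" and its "payload", one argument or row to a line. play_rows: Moves the arm, as the interface text tells. Its arguments: {"type":"object","properties":{"plan":{"type":"array","items":{"type":"array","items":{"type":"number"}}}},"required":["plan"]}

```bash
ls; mkdir -p pics
python3 - <<'E'
from workcell import *
import cv2,numpy as np
o=get_obs();print({k:np.round(v,3) for k,v in o.items()})
for c in ["top","scene"]:
    p=camera(c);cv2.imwrite(f"pics/{c}0.png",p["frame"][:,:,::-1])
    print(c,p["fx"],p["distortion"],np.round(p["camera_from_world"],3).tolist())
    for t in ["stand","stand_top","knob_grip","wide_seat","middle_seat","narrow_seat","spoon","fork","chopstick","mill"]:
        print(t,[(np.round(d["centre"],3).tolist(),round(d["confidence"],2)) for d in pinpoint(t,p)[:2]])
E
```

```text
pics
{'clock': np.float64(0.0), 'joint_pos': array([-1.348,  0.241,  0.004,  1.335, -0.   ,  1.571]), 'joint_vel': array([-0.002,  0.002, -0.001, -0.   ,  0.001, -0.   ]), 'tau': array([ 0.0000e+00, -3.7232e+01,  2.5241e+01,  1.7000e-02,  0.0000e+00,
       -0.0000e+00]), 'eef_pos': array([ 0.11 , -0.487,  0.23 ]), 'tool_rot': array([-0.703, -0.079,  0.703, -0.078]), 'ft_force': array([-0.323, -0.042, -0.814]), 'ft_torque': array([ 0.001, -0.01 , -0.005]), 'grip_width': np.float64(0.085)}
top 383.90061004171974 [0.02275426 0.         0.         0.         0.        ] [[0.02, -1.0, -0.004, -0.012], [0.988, 0.019, 0.155, -0.49], [-0.155, -0.007, 0.988, -1.106], [0.0, 0.0, 0.0, 1.0]]
stand [([0.48, -0.001, -0.002], 0.71)]
stand_top []
knob_grip [([0.46, -0.167, 0.087], 0.55)]
wide_seat [([0.434, -0.003, 0.085], 0.97)]
middle_seat [([0.484, -0.004, 0.084], 0.89)]
narrow_seat [([0.525, -0.008, 0.082], 0.92)]
spoon [([0.433, -0.343, -0.0], 0.62)]
fork [([0.41, 0.232, 0.003], 0.69)]
chopstick [([0.397, 0.34, 0.004], 0.44)]
mill [([0.556, 0.331, -0.001], 0.67)]
scene 444.13112364641563 [-0.11883066  0.          0.          0.          0.        ] [[0.755, -0.655, 0.004, -0.343], [0.307, 0.359, 0.882, -0.23], [-0.579, -0.665, 0.472, -1.012], [0.0, 0.0, 0.0, 1.0]]
stand [([0.482, -0.001, -0.002], 0.78)]
stand_top [([0.482, -0.004, 0.084], 0.94), ([0.435, 0.002, 0.08], 0.3)]
knob_grip []
wide_seat [([0.434, 0.002, 0.083], 0.69)]
middle_seat [([0.486, -0.003, 0.084], 0.91)]
narrow_seat [([0.528, -0.012, 0.087], 0.92)]
spoon [([0.431, -0.344, 0.001], 0.64)]
fork [([0.407, 0.236, 0.002], 0.46)]
chopstick [([0.394, 0.342, 0.001], 0.59)]
mill [([0.554, 0.334, -0.004], 0.65)]
```

View pics/top0.png

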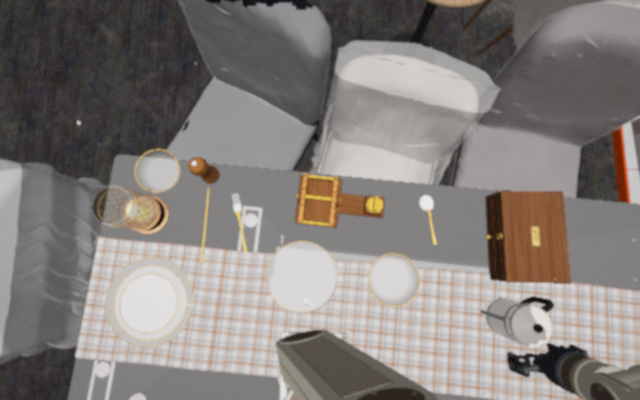

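View pics/scene0.png

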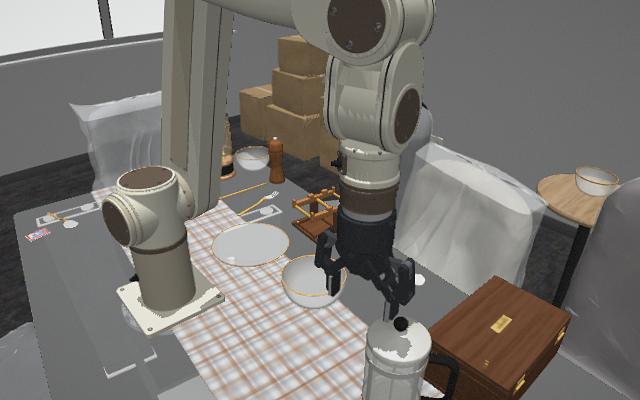

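```bash
cat > h.py <<'E'
from workcell import *
import cv2,numpy as np
from scipy.spatial.transform import Rotation as R
def px2w(p,uv,z):
    K=np.array([[p["fx"],0,p["cx"]],[0,p["fy"],p["cy"]],[0,0,1.]])
    n=cv2.undistortPoints(np.array(uv,float).reshape(-1,1,2),K,np.array(p["distortion"])).reshape(-1,2)
    T=np.linalg.inv(p["camera_from_world"]);d=np.c_[n[:,0],-n[:,1],-np.ones(len(n))]@T[:3,:3].T
    o=T[:3,3];return o+d*((z-o[2])/d[:,2])[:,None]
def w2px(p,P):
    C=np.array(P,float).reshape(-1,3)@p["camera_from_world"][:3,:3].T+p["camera_from_world"][:3,3]
    K=np.array([[p["fx"],0,p["cx"]],[0,p["fy"],p["cy"]],[0,0,1.]])
    return cv2.projectPoints(C*[1,-1,-1],np.zeros(3),np.zeros(3),K,np.array(p["distortion"]))[0].reshape(-1,2)
def rel(pos,yaw_dir):
    """tool-frame shift (mm) and rotvec from current pose to TCP pos, pointing down, jaws (tool y) along world yaw angle"""
    o=get_obs();R0=R.from_quat(o["tool_rot"])
    best=None
    for a in (yaw_dir,yaw_dir+np.pi):
        x=np.array([0,0,-1.]);y=np.array([np.cos(a),np.sin(a),0]);M=R.from_matrix(np.c_[x,y,np.cross(x,y)])
        rv=(R0.inv()*M).as_rotvec()
        if best is None or np.linalg.norm(rv)<np.linalg.norm(best):best=rv
    return np.round(R0.inv().apply(np.array(pos)-o["eef_pos"])*1000,1),np.round(best,3)
def show():
    o=get_obs();print("t",round(float(o["clock"]),2),"tcp",np.round(o["eef_pos"],4),"jaw yaw",np.round(R.from_quat(o["tool_rot"]).as_matrix(),3).tolist(),"q",np.round(o["joint_pos"],2),"F",np.round(o["ft_force"],1),"w",round(float(o["grip_width"]),4))
E
python3 - <<'E'
from h import *
p=camera("top");f=p["frame"]
c=cv2.resize(f[150:270,180:460],None,fx=2.85,fy=2.85,interpolation=cv2.INTER_CUBIC)
cv2.imwrite("pics/topz.png",c[:,:,::-1])
print(w2px(p,[[.48,0,.084],[.46,-.167,.093],[.433,-.343,.0]]))
show()
E
```

```text
[[317.13439919 196.77064043]
 [376.11797516 204.43767081]
 [429.66810985 218.42257177]]
t 1.15 tcp [ 0.1105 -0.4877  0.2313] jaw yaw [[0.0, 0.221, -0.975], [-0.0, -0.975, -0.221], [-1.0, 0.0, -0.0]] q [-1.35  0.24  0.01  1.34  0.    1.57] F [ 0.5 -0.5 -0.9] w 0.0851
```

View pics/topz.png

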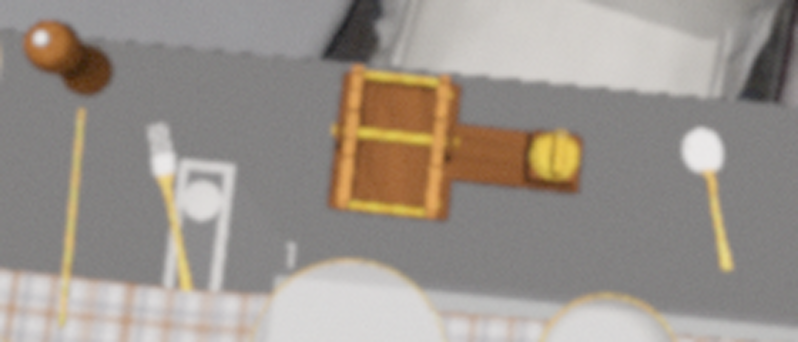

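Call:
{"api": "play_rows", "payload": {
  "plan": [
    [-2,-19.6,-34.3,0,0,0,-1],
    [-2,-19.6,-34.3,0,0,0,-1],
    [-2,-19.6,-34.3,0,0,0,-1],
    [-2,-19.6,-34.3,0,0,0,-1],
    [-2,-19.6,-34.3,0,0,0,-1],
    [-2,-19.6,-34.3,0,0,0,-1],
    [-2,-19.6,-34.3,0,0,0,-1],
    [-2,-19.6,-34.3,0,0,0,-1],
    [-2,-19.6,-34.3,0,0,0,-1],
    [-2,-19.6,-34.3,0,0,0,-1],
    [-2,-19.6,-34.3,0,0,0,-1],
    [-2,-19.6,-34.3,0,0,0,-1],
    [0,0,0,-0.12,0,0,-1],
    [0,0,0,-0.12,0,0,-1],
    [0,0,0,-0.12,0,0,-1],
    [0,0,0,-0.12,0,0,-1],
    [0,0,0,-0.12,0,0,-1],
    [0,0,0,-0.12,0,0,-1],
    [0,0,0,-0.12,0,0,-1],
    [0,0,0,-0.12,0,0,-1]
  ]
}}

```text
clock: 2.82
eef_pos: [0.46, -0.1673, 0.2553]
tool_rot: [0.586, 0.396, -0.586, 0.396]
ft_force: [-0.5, -0.5, 0.6]
grip_width: 0.0854
```

Call:
{"api": "play_rows", "payload": {
  "plan": [
    [0,0,0,-0.12,0,0,-1],
    [0,0,0,-0.12,0,0,-1],
    [0,0,0,-0.12,0,0,-1],
    [0,0,0,-0.12,0,0,-1],
    [0,0,0,-0.12,0,0,-1],
    [0,0,0,-0.12,0,0,-1],
    [0,0,0,-0.12,0,0,-1],
    [0,0,0,-0.12,0,0,-1],
    [0,0,0,-0.12,0,0,-1],
    [0,0,0,-0.12,0,0,-1],
    [0,0,0,-0.12,0,0,-1],
    [0,0,0,-0.12,0,0,-1],
    [0,0,0,-0.12,0,0,-1],
    [0,0,0,-0.12,0,0,-1],
    [0,0,0,-0.12,0,0,-1]
  ]
}}

```text
clock: 4.07
eef_pos: [0.4599, -0.1673, 0.2553]
tool_rot: [0.054, 0.705, -0.054, 0.705]
ft_force: [0.4, 0.8, 0.2]
grip_width: 0.0852
```

Run:
```python
from h import *
show()
p=camera("wrist");cv2.imwrite("pics/w1.png",p["frame"][:,:,::-1])
for t in ["stand_top","knob_grip","wide_seat","middle_seat","narrow_seat"]:
    print(t,[(np.round(d["centre"],4).tolist(),round(d["confidence"],2)) for d in pinpoint(t,p)[:2]])
print(w2px(p,[[.46,-.167,.093],[.48,-.167,.093],[.46,-.147,.093]]))
```

```text
t 4.07 tcp [ 0.4599 -0.1673  0.2553] jaw yaw [[0.0, 0.152, 0.988], [0.0, 0.988, -0.152], [-1.0, 0.0, 0.0]] q [-0.35  0.21  0.03  1.39  0.   -0.2 ] F [0.4 0.8 0.2] w 0.0852
stand_top [([0.48, -0.0027, 0.0825], 0.58)]
knob_grip [([0.4643, -0.1646, 0.0851], 0.58)]
wide_seat []
middle_seat [([0.487, -0.0052, 0.0836], 0.7)]
narrow_seat [([0.5233, -0.0016, 0.0844], 0.74)]
[[321.31089931 184.48409511]
 [324.07193256 201.85836859]
 [339.62740577 181.74440679]]
```

View pics/w1.png

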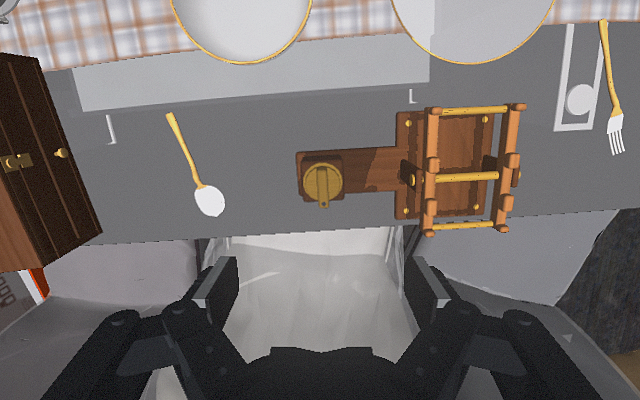

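Run:
```python
from h import *
p=camera("wrist")
def L(n,a,b,z):
    w=px2w(p,[a,b],z);d=w[1]-w[0];print(n,np.round(w[:,:2],4).tolist(),"mid",np.round(w.mean(0)[:2],4),"len",round(np.linalg.norm(d),4),"yaw",round(np.arctan2(d[1],d[0]),3))
L("bar",(321,167),(324,206),.093)
L("axle",(412,181),(519,175),.072)
L("rod-74",(437,111),(514,106),.075)
L("rod60",(436,228),(501,223),.075)
L("railL",(433,107),(430,233),.094)
L("railR",(522,104),(503,232),.094)
L("spoon",(171,115),(213,217),.008)
L("fork",(603,20),(618,153),.006)
```

```text
bar [[0.441, -0.1643], [0.4848, -0.168]] mid [ 0.4629 -0.1661] len 0.0439 yaw -0.085
axle [[0.478, -0.0635], [0.4908, 0.0629]] mid [ 4.844e-01 -3.000e-04] len 0.1271 yaw 1.47
rod-74 [[0.404, -0.0321], [0.411, 0.0524]] mid [0.4075 0.0102] len 0.0849 yaw 1.488
rod60 [[0.5406, -0.039], [0.5473, 0.0413]] mid [0.5439 0.0011] len 0.0806 yaw 1.487
railL [[0.3982, -0.0432], [0.5363, -0.0529]] mid [ 0.4673 -0.0481] len 0.1384 yaw -0.071
railR [[0.4085, 0.0487], [0.5495, 0.0326]] mid [0.479  0.0406] len 0.1419 yaw -0.114
spoon [[0.3574, -0.3493], [0.5043, -0.3327]] mid [ 0.4308 -0.341 ] len 0.1479 yaw 0.113
fork [[0.3266, 0.2142], [0.503, 0.2548]] mid [0.4148 0.2345] len 0.181 yaw 0.226
```

Call:
{"api": "play_rows", "payload": {
  "plan": [
    [30,2.4,3.8,0,0,0,-1],
    [30,0,0,-0.06,0,0,-1],
    [30,0,0,0,0,0,-0.4],
    [30,0,0,0,0,0,-0.2],
    [30,0,0,0,0,0,0],
    [22,0,0,0,0,0,0],
    [10,0,0,0,0,0,0.2],
    [0,0,0,0,0,0,1],
    [0,0,0,0,0,0,1],
    [0,0,0,0,0,0,1],
    [0,0,0,0,0,0,1],
    [0,0,0,0,0,0,1]
  ]
}}

```text
clock: 5.42
eef_pos: [0.4639, -0.1662, 0.0736]
tool_rot: [0.035, 0.706, -0.036, 0.706]
ft_force: [-2.0, -3.3, -9.0]
grip_width: 0.0105
```

Call:
{"api": "play_rows", "payload": {
  "plan": [
    [0,0,0,0.12,0,0,1],
    [0,0,0,0.12,0,0,1],
    [0,0,0,0.12,0,0,1],
    [0,0,0,0.12,0,0,1],
    [0,0,0,0.12,0,0,1],
    [0,0,0,0.12,0,0,1],
    [0,0,0,0.12,0,0,1],
    [0,0,0,0.12,0,0,1],
    [0,0,0,0.12,0,0,1],
    [0,0,0,0.12,0,0,1],
    [0,0,0,0,0,0,1],
    [0,0,0,0,0,0,1]
  ]
}}

```text
clock: 6.42
eef_pos: [0.4651, -0.1649, 0.0736]
tool_rot: [0.428, 0.564, -0.426, 0.564]
ft_force: [2.1, 2.0, -9.6]
grip_width: 0.0108
```

Call:
{"api": "play_rows", "payload": {
  "plan": [
    [0,0,0,0,0,0,0],
    [0,0,0,0,0,0,0],
    [0,0,0,0,0,0,0],
    [-30,0,0,0,0,0,0],
    [-40,0,0,0,0,0,-0.4],
    [-40,0,0,0,0,0,-0.4],
    [-40,-16,32,0,0,0,-0.4],
    [0,-16.5,32,0,0,0,-0.4],
    [0,-16.5,32,0,0,0,-0.4],
    [0,-16,32,0,0,0,-0.4],
    [0,-16,32,0,0,0,-0.4]
  ]
}}

```text
clock: 7.33
eef_pos: [0.4303, -0.3354, 0.2161]
tool_rot: [0.427, 0.562, -0.427, 0.564]
ft_force: [1.3, 0.0, 0.7]
grip_width: 0.0597
```

Call:
{"api": "play_rows", "payload": {
  "plan": [
    [0,0,0,-0.117,0,0,-0.4],
    [0,0,0,-0.117,0,0,-0.4],
    [0,0,0,-0.117,0,0,-0.4],
    [0,0,0,-0.117,0,0,-0.4],
    [0,0,0,-0.117,0,0,-0.4],
    [0,0,0,-0.117,0,0,-0.4],
    [0,0,0,-0.117,0,0,-0.4],
    [0,0,0,-0.117,0,0,-0.4],
    [0,0,0,-0.117,0,0,-0.4],
    [0,0,0,-0.117,0,0,-0.4],
    [0,0,0,-0.117,0,0,-0.4],
    [0,0,0,-0.117,0,0,-0.4]
  ]
}}

```text
clock: 8.33
eef_pos: [0.4306, -0.3338, 0.2154]
tool_rot: [-0.04, 0.706, 0.039, 0.706]
ft_force: [0.5, -0.4, -0.9]
grip_width: 0.0595
```

Run:
```python
from h import *
show()
for c in ["wrist","top"]:
  p=camera(c);cv2.imwrite(f"pics/{c}2.png",p["frame"][:,:,::-1])
  for t in ["knob_grip","wide_seat","middle_seat","narrow_seat","spoon"]:
    print(t,[(np.round(d["centre"],4).tolist(),round(d["confidence"],2)) for d in pinpoint(t,p)[:1]])
```

```text
t 8.33 tcp [ 0.4306 -0.3338  0.2154] jaw yaw [[0.001, -0.111, 0.994], [-0.001, 0.994, 0.111], [-1.0, -0.001, 0.001]] q [-0.66  0.34  0.09  1.33 -0.   -0.77] F [ 0.5 -0.4 -0.9] w 0.0595
knob_grip [([0.4649, -0.1612, 0.0867], 0.73)]
wide_seat [([0.4328, 0.0067, 0.0663], 0.96)]
middle_seat [([0.4838, -0.0036, 0.0837], 0.85)]
narrow_seat [([0.5189, 0.0006, 0.0952], 0.61)]
spoon [([0.4316, -0.3434, 0.0038], 0.69)]
knob_grip [([0.4603, -0.167, 0.0825], 0.59)]
wide_seat [([0.4324, -0.0001, 0.0669], 0.8)]
middle_seat [([0.4806, -0.0032, 0.0861], 0.59)]
narrow_seat [([0.52, -0.003, 0.0966], 0.81)]
spoon [([0.4293, -0.3444, -0.0004], 0.58)]
```

View pics/wrist2.png

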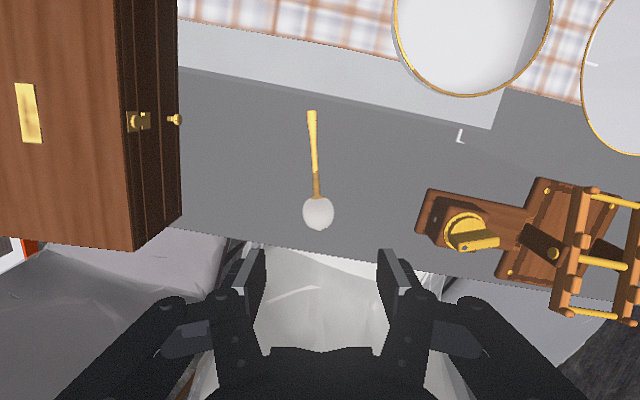

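Run:
```python
from h import *
p=camera("wrist")
w=px2w(p,[(311,111),(320,230)],.008);d=w[1]-w[0];print(w,w.mean(0),np.linalg.norm(d),np.arctan2(d[1],d[0]))
```

```text
[[ 0.35624277 -0.35299529  0.008     ]
 [ 0.50288104 -0.32735367  0.008     ]] [ 0.4295619  -0.34017448  0.008     ] 0.14886327881366954 0.173112795908412
```

Call:
{"api": "play_rows", "payload": {
  "plan": [
    [40,-8,-1,-0.04,0,0,-0.4],
    [40,0,0,0,0,0,-0.4],
    [40,0,0,0,0,0,-0.4],
    [40,0,0,0,0,0,-0.4],
    [30,0,0,0,0,0,-0.4],
    [20,0,0,0,0,0,-0.4],
    [0,0,0,0,0,0,1],
    [0,0,0,0,0,0,1],
    [0,0,0,0,0,0,1],
    [0,0,0,0,0,0,1],
    [0,0,0,0,0,0,1],
    [0,0,0,0,0,0,1]
  ]
}}

```text
clock: 9.98
eef_pos: [0.4314, -0.3424, 0.006]
tool_rot: [-0.052, 0.704, 0.051, 0.706]
ft_force: [-0.3, -0.2, -0.8]
grip_width: 0.0308
```

Call:
{"api": "play_rows", "payload": {
  "plan": [
    [-20,0,0,0,0,0,1],
    [-35,0,0,-0.11,0,0,1],
    [-35,0,0,-0.11,0,0,1],
    [-35,0,0,-0.11,0,0,1],
    [-35,0,0,-0.11,0,0,1],
    [-24,0,0,-0.11,0,0,1],
    [0,0,0,-0.11,0,0,1],
    [0,0,0,-0.11,0,0,1],
    [0,0,0,-0.11,0,0,1],
    [0,0,0,-0.11,0,0,1],
    [0,0,0,-0.11,0,0,1],
    [0,0,0,-0.11,0,0,1],
    [0,0,0,-0.12,0,0,1]
  ]
}}

```text
clock: 11.07
eef_pos: [0.4305, -0.3417, 0.1893]
tool_rot: [-0.477, 0.522, 0.477, 0.522]
ft_force: [0.7, -0.6, -1.4]
grip_width: 0.0311
```

Call:
{"api": "play_rows", "payload": {
  "plan": [
    [0,3.8,38,0,0,0,1],
    [0,3.8,38,0,0,0,1],
    [0,3.8,38,0,0,0,1],
    [0,3.8,38,0,0,0,1],
    [0,3.8,38,0,0,0,1],
    [0,3.8,38,0,0,0,1],
    [0,3.8,38,0,0,0,1],
    [0,3.8,38,0,0,-0.1,1],
    [0,3.8,38,0,0,-0.1,1],
    [0,0,0,0,0,-0.1,1],
    [0,0,0,0,0,0,1]
  ]
}}

```text
clock: 11.98
eef_pos: [0.4221, 0.0043, 0.1849]
tool_rot: [-0.549, 0.446, 0.395, 0.586]
ft_force: [-3.5, -1.0, -1.8]
grip_width: 0.0309
```

Run:
```python
from h import *
show()
p=camera("wrist");cv2.imwrite(f"pics/wrist3.png",p["frame"][:,:,::-1])
for t in ["knob_grip","wide_seat","middle_seat","narrow_seat","spoon","stand_top"]:
    print(t,[(np.round(d["centre"],4).tolist(),round(d["confidence"],2)) for d in pinpoint(t,p)[:1]])
# predicted
O=np.array([.481,-.001,.072]);Ry=R.from_euler("z",-.095)*R.from_euler("y",-.3)
for x in(-.05,.004,.048):
    print(np.round(O+Ry.apply([x,0,.012]),4),np.round(w2px(p,[O+Ry.apply([x,y,.012]) for y in(-.05,-.038,.038,.05)]),0).tolist())
```

```text
t 11.98 tcp [0.4221 0.0043 0.1849] jaw yaw [[0.29, -0.953, 0.09], [-0.027, 0.085, 0.996], [-0.957, -0.291, -0.001]] q [ 0.04 -0.11 -0.55  0.84 -0.04 -1.45] F [-3.5 -1.  -1.8] w 0.0309
knob_grip []
wide_seat []
middle_seat [([0.4801, -0.005, 0.0851], 0.65)]
narrow_seat [([0.519, -0.0043, 0.0988], 0.63)]
spoon []
stand_top [([0.4804, -0.0008, 0.0828], 0.66)]
[0.4299 0.0039 0.0687] [[352.0, 144.0], [351.0, 158.0], [348.0, 236.0], [348.0, 248.0]]
[ 0.4813 -0.001   0.0846] [[290.0, 144.0], [290.0, 157.0], [292.0, 236.0], [293.0, 247.0]]
[ 0.5231 -0.005   0.0976] [[239.0, 144.0], [240.0, 157.0], [247.0, 236.0], [248.0, 247.0]]
```

View pics/wrist3.png

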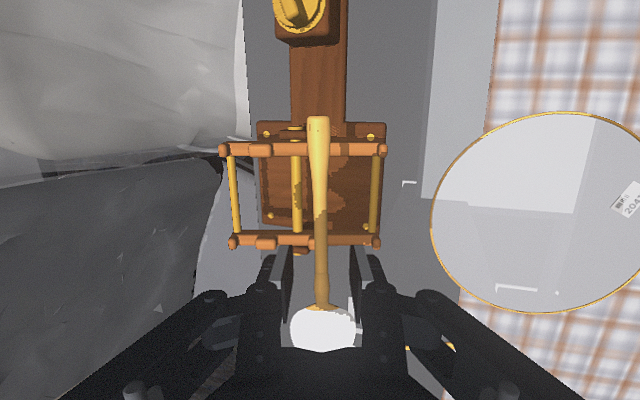

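Run:
```python
from h import *
f=cv2.imread("pics/wrist3.png")
cv2.imwrite("pics/w3z.png",cv2.resize(f[110:270,200:400],None,fx=3.75,fy=3.75,interpolation=cv2.INTER_CUBIC))
```

```text
(no output)
```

View pics/w3z.png

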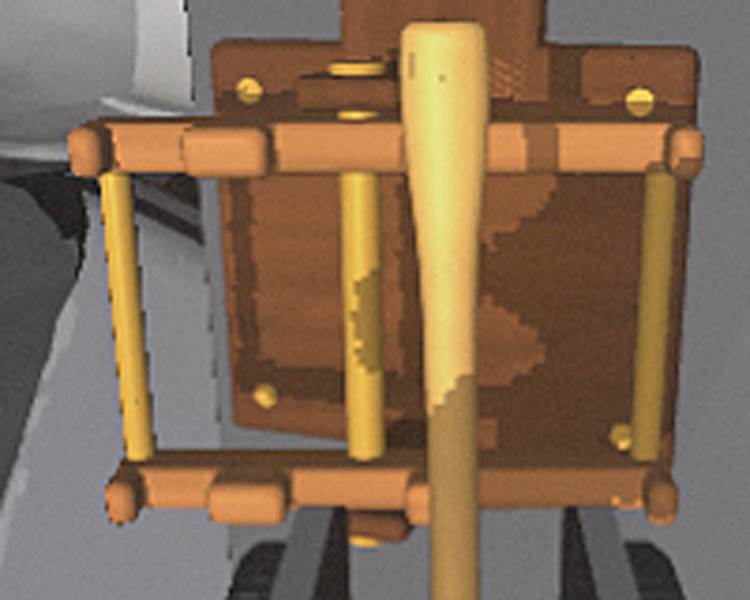

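Run:
```python
from h import *
p=camera("wrist")
w=px2w(p,[(318,118),(321,308)],.184);d=w[1]-w[0];print(w,w.mean(0),np.linalg.norm(d),np.arctan2(d[1],d[0]))
O=np.array([.481,-.001,.072]);S=R.from_euler("z",-.095)*R.from_euler("y",-.3)
o=get_obs();T=R.from_quat(o["tool_rot"])
s=O+S.apply([-.05,0,.012]);print("seat-tcp in tool mm",T.inv().apply(s-o["eef_pos"])*1000)
print("tool axes in rack frame",np.round((S.inv()*T).as_matrix(),3))
```

```text
[[ 0.42717194 -0.07392021  0.184     ]
 [ 0.43662062  0.03719691  0.184     ]] [ 0.43189628 -0.01836165  0.184     ] 0.11151811839820774 1.4859669434938083
seat-tcp in tool mm [114.31740529  36.59988702   2.77479493]
tool axes in rack frame [[ 0.    -1.     0.003]
 [-0.001  0.003  1.   ]
 [-1.    -0.    -0.001]]
```

Call:
{"api": "play_rows", "payload": {
  "plan": [
    [0,36.5,2.8,0,0,0,1],
    [30,0,0,0,0,0,1],
    [30,0,0,0,0,0,1],
    [25,0,0,0,0,0,1],
    [10,0,0,0,0,0,1],
    [6,0,0,0,0,0,1],
    [4,0,0,0,0,0,1],
    [0,0,0,0,0,0,1]
  ]
}}

```text
clock: 13.05
eef_pos: [0.4259, 0.0048, 0.0765]
tool_rot: [-0.548, 0.447, 0.392, 0.588]
ft_force: [-0.4, 0.2, 0.8]
grip_width: 0.0307
```

Run:
```python
from h import *
show()
O=np.array([.481,-.001,.072]);S=R.from_euler("z",-.095)*R.from_euler("y",-.3)
o=get_obs();T=R.from_quat(o["tool_rot"])
s=O+S.apply([-.05,0,.012]);print("seat-tcp in tool mm",T.inv().apply(s-o["eef_pos"])*1000)
```

```text
t 13.05 tcp [0.4259 0.0048 0.0765] jaw yaw [[0.293, -0.951, 0.096], [-0.029, 0.092, 0.995], [-0.956, -0.295, -0.0]] q [ 0.04  0.05 -0.73  0.49 -0.04 -1.44] F [-0.4  0.2  0.8] w 0.0307
seat-tcp in tool mm [ 8.66166346 -1.57741603 -0.55815759]
```

Call:
{"api": "play_rows", "payload": {
  "plan": [
    [1.5,-1.5,-0.5,0,0,0,1],
    [0.5,0,0,0,0,0,1],
    [0,0,0,0,0,0,-0.05],
    [0,0,0,0,0,0,-0.05],
    [0,0,0,0,0,0,-0.05],
    [0,0,0,0,0,0,-0.05],
    [-20,0,0,0,0,0,-0.05],
    [-35,0,0,0,0,0,-0.05],
    [-40,0,0,0,0,0,-0.05],
    [-30,0,0,0,0,0,-0.05]
  ]
}}

```text
clock: 13.88
eef_pos: [0.3901, 0.0081, 0.1972]
tool_rot: [-0.549, 0.446, 0.392, 0.589]
ft_force: [1.3, -0.3, 0.4]
grip_width: 0.0446
```

```bash
cat >> h.py <<'E'
O=np.array([.481,-.001,.072]);S=R.from_euler("z",-.095)*R.from_euler("y",-.3)
def seat(x,off=0.):
    o=get_obs();T=R.from_quat(o["tool_rot"]);s=O+S.apply([x,0,.012]);print("seat-tcp in tool mm",np.round(T.inv().apply(s-o["eef_pos"])*1000,1))
    print("tool in rack",np.round((S.inv()*T).as_matrix(),3).tolist())
E
python3 - <<'E'
from h import *
show();p=camera("wrist");cv2.imwrite("pics/w4.png",cv2.resize(p["frame"][90:290,180:420,::-1],None,fx=2.5,fy=2.5))
for t in ["wide_seat","spoon","middle_seat","fork","chopstick"]:
    print(t,[(np.round(d["centre"],4).tolist(),round(d["confidence"],2)) for d in pinpoint(t,p)[:1]])
E
```

```text
t 13.88 tcp [0.3901 0.0081 0.1972] jaw yaw [[0.295, -0.951, 0.095], [-0.028, 0.091, 0.995], [-0.955, -0.297, 0.0]] q [ 0.06 -0.19 -0.58  0.88 -0.04 -1.43] F [ 1.3 -0.3  0.4] w 0.0446
wide_seat []
spoon [([0.4281, 0.0026, 0.0668], 0.9)]
middle_seat [([0.4843, -0.0065, 0.083], 0.56)]
fork [([0.4067, 0.2351, 0.0064], 0.59)]
chopstick []
```

View pics/w4.png

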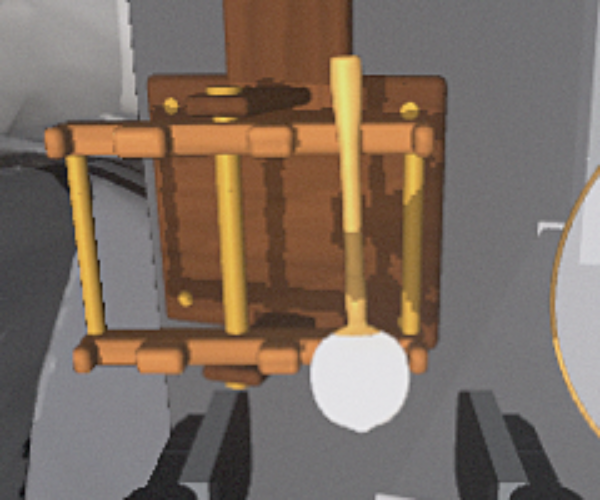

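Call:
{"api": "play_rows", "payload": {
  "plan": [
    [0,0,0,0,0,0.1,-0.05],
    [0,0,0,0,0,0.1,-0.05],
    [0,0,0,0,0,0.1,-0.05],
    [0,0,38,0,0,0,-0.05],
    [0,0,38,0,0,0,-0.05],
    [0,0,38,0,0,0,-0.05],
    [0,0,38,0,0,0,-0.05],
    [0,0,38,0,0,0,-0.05],
    [0,1,38,0,0,0,-0.05]
  ]
}}

```text
clock: 14.93
eef_pos: [0.4107, 0.2365, 0.1925]
tool_rot: [-0.475, 0.525, 0.476, 0.522]
ft_force: [1.7, -0.6, 0.7]
grip_width: 0.0447
```

Call:
{"api": "play_rows", "payload": {
  "plan": [
    [0,0,0,0.114,0,0,-0.05],
    [0,0,0,0.114,0,0,-0.05],
    [0,0,0,0.114,0,0,-0.05],
    [0,0,0,0.114,0,0,-0.05],
    [0,0,0,0.114,0,0,-0.05],
    [0,0,0,0.114,0,0,-0.05],
    [0,0,0,0.114,0,0,-0.05],
    [0,0,0,0.114,0,0,-0.05],
    [0,0,0,0.114,0,0,-0.05],
    [0,0,0,0.114,0,0,-0.05],
    [0,0,0,0.114,0,0,-0.05],
    [0,0,0,0,0,0,-0.05]
  ]
}}

```text
clock: 15.93
eef_pos: [0.4106, 0.2346, 0.1926]
tool_rot: [-0.078, 0.704, 0.077, 0.701]
ft_force: [-0.3, -0.4, 0.1]
grip_width: 0.0451
```

Run:
```python
from h import *
show();p=camera("wrist");cv2.imwrite("pics/w5.png",p["frame"][:,:,::-1])
for t in ["fork","chopstick","mill"]:
    print(t,[(np.round(d["centre"],4).tolist(),round(d["confidence"],2)) for d in pinpoint(t,p)[:1]])
```

```text
t 15.93 tcp [0.4106 0.2346 0.1926] jaw yaw [[-0.004, -0.218, 0.976], [-0.002, 0.976, 0.218], [-1.0, -0.001, -0.004]] q [ 0.52  0.21 -0.13  1.23 -0.    0.3 ] F [-0.3 -0.4  0.1] w 0.0451
fork [([0.4079, 0.2332, 0.0003], 0.73)]
chopstick [([0.3964, 0.343, 0.0018], 0.98)]
mill [([0.5567, 0.3367, 0.0012], 0.92)]
```

View pics/w5.png

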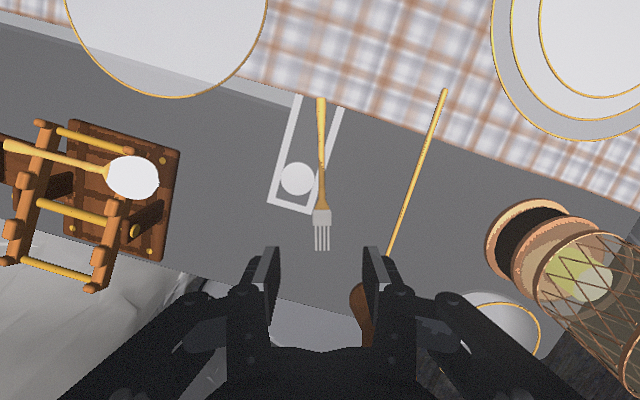

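Run:
```python
from h import *
p=camera("wrist")
for a,b in [((320,97),(322,250)),((444,90),(389,250))]:
    w=px2w(p,[a,b],.006);d=w[1]-w[0];print(w.round(4).tolist(),w.mean(0),np.linalg.norm(d),np.arctan2(d[1],d[0]))
```

```text
[[0.3227, 0.2135, 0.006], [0.5003, 0.2562, 0.006]] [0.41147023 0.23485649 0.006     ] 0.18261380417624223 0.23568888941734212
[[0.2851, 0.3422, 0.006], [0.4816, 0.3391, 0.006]] [0.38338467 0.34065048 0.006     ] 0.1965347422784236 -0.01580839042086165
```

Call:
{"api": "play_rows", "payload": {
  "plan": [
    [40,0,0,-0.015,0,0,-0.05],
    [40,0,0,0,0,0,-0.05],
    [40,0,0,0,0,0,-0.05],
    [35,0,0,0,0,0,-0.05],
    [22,0,0,0,0,0,-0.05],
    [11,0,0,0,0,0,-0.05],
    [0,0,0,0,0,0,1],
    [0,0,0,0,0,0,1],
    [0,0,0,0,0,0,1],
    [0,0,0,0,0,0,1],
    [0,0,0,0,0,0,1],
    [0,0,0,0,0,0,1]
  ]
}}

```text
clock: 17.18
eef_pos: [0.4121, 0.2356, 0.0079]
tool_rot: [-0.083, 0.701, 0.084, 0.703]
ft_force: [0.3, 0.2, 0.4]
grip_width: 0.0159
```

Call:
{"api": "play_rows", "payload": {
  "plan": [
    [-20,0,0,0,0,0,1],
    [-35,0,0,0,0,0,1],
    [-35,0,0,0,0,0,1],
    [-35,0,0,-0.113,0,0,1],
    [-35,0,0,-0.113,0,0,1],
    [-30,0,0,-0.113,0,0,1],
    [0,0,0,-0.113,0,0,1],
    [0,0,0,-0.113,0,0,1],
    [0,0,0,-0.113,0,0,1],
    [0,0,0,-0.113,0,0,1],
    [0,0,0,-0.113,0,0,1],
    [0,0,0,-0.113,0,0,1],
    [0,0,0,-0.113,0,0,1],
    [0,0,0,-0.113,0,0,1]
  ]
}}

```text
clock: 18.35
eef_pos: [0.4114, 0.2351, 0.1973]
tool_rot: [-0.478, 0.521, 0.478, 0.521]
ft_force: [0.4, -0.3, -0.2]
grip_width: 0.0157
```

Call:
{"api": "play_rows", "payload": {
  "plan": [
    [0,-10,-38,0,0,0,1],
    [0,-10,-38,0,0,0,1],
    [0,-10,-38,0,0,0,1],
    [0,-10,-38,0,0,0,1],
    [0,-10,-38,0,0,0,1],
    [0,-10,-38,0,0,0,1],
    [0,0,0,0,0,-0.1,1],
    [0,0,0,0,0,-0.1,1],
    [0,0,0,0,0,-0.1,1],
    [0,0,0,0,0,0,1]
  ]
}}

```text
clock: 19.18
eef_pos: [0.4432, 0.002, 0.1931]
tool_rot: [-0.548, 0.447, 0.395, 0.586]
ft_force: [-2.3, -0.4, -2.1]
grip_width: 0.0156
```

Run:
```python
from h import *
show();seat(.004);p=camera("wrist");cv2.imwrite("pics/w6.png",p["frame"][:,:,::-1])
for t in ["fork","spoon"]:
    print(t,[(np.round(d["centre"],4).tolist(),round(d["confidence"],2)) for d in pinpoint(t,p)[:1]])
```

```text
t 19.18 tcp [0.4432 0.002  0.1931] jaw yaw [[0.288, -0.953, 0.092], [-0.028, 0.088, 0.996], [-0.957, -0.29, -0.001]] q [ 0.03 -0.07 -0.49  0.86 -0.04 -1.45] F [-2.3 -0.4 -2.1] w 0.0156
seat-tcp in tool mm [114.9  -5.1   0.6]
tool in rack [[-0.006, -1.0, -0.003], [-0.0, -0.003, 1.0], [-1.0, 0.006, -0.0]]
fork [([0.4426, -0.0045, 0.1883], 0.91)]
spoon [([0.4315, 0.0021, 0.0684], 0.61)]
```

View pics/w6.png

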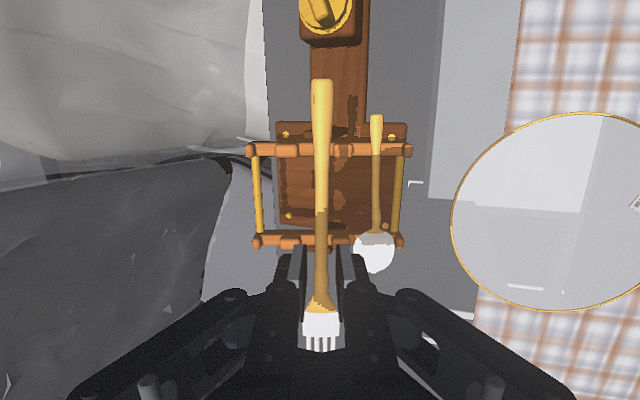

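Call:
{"api": "play_rows", "payload": {
  "plan": [
    [30,-6,3,0,0,0,1],
    [30,0,0,0,0,0,1],
    [20,0,0,0,0,0,1],
    [14,0,0,0,0,0,1],
    [6,0,0,0,0,0,1],
    [4,0,0,0,0,0,1],
    [0,0,0,0,0,0,1]
  ]
}}

```text
clock: 19.92
eef_pos: [0.4902, 0.0025, 0.1024]
tool_rot: [-0.55, 0.444, 0.392, 0.588]
ft_force: [-8.0, -0.4, 12.6]
grip_width: 0.0162
```

Run:
```python
from h import *
show();seat(.004)
```

```text
t 19.92 tcp [0.4902 0.0025 0.1024] jaw yaw [[0.298, -0.95, 0.091], [-0.027, 0.087, 0.996], [-0.954, -0.299, 0.0]] q [ 0.03  0.13 -0.56  0.58 -0.03 -1.46] F [-8.  -0.4 12.6] w 0.0162
seat-tcp in tool mm [14.4 13.5 -4.4]
tool in rack [[0.003, -1.0, -0.004], [0.001, -0.004, 1.0], [-1.0, -0.003, 0.001]]
```

Call:
{"api": "play_rows", "payload": {
  "plan": [
    [-14,0,0,0,0,0,1],
    [0,13,-4,0,0,0,1],
    [0,0,0,0,0,0,1],
    [0,0,0,0,0,0,1]
  ]
}}

```text
clock: 20.25
eef_pos: [0.4717, -0.0, 0.1096]
tool_rot: [-0.549, 0.445, 0.393, 0.588]
ft_force: [0.0, 1.0, -0.1]
grip_width: 0.016
```

Run:
```python
from h import *
show();seat(.004);p=camera("wrist");cv2.imwrite("pics/w7.png",p["frame"][:,:,::-1])
for t in ["fork","spoon"]:
    print(t,[(np.round(d["centre"],4).tolist(),round(d["confidence"],2)) for d in pinpoint(t,p)[:1]])
show();seat(.004)
```

```text
t 20.25 tcp [ 0.4717 -0.      0.1096] jaw yaw [[0.295, -0.951, 0.091], [-0.027, 0.087, 0.996], [-0.955, -0.296, 0.0]] q [ 0.02  0.08 -0.59  0.6  -0.03 -1.46] F [ 0.   1.  -0.1] w 0.016
seat-tcp in tool mm [26.7 -1.8 -0.1]
tool in rack [[0.001, -1.0, -0.003], [0.001, -0.003, 1.0], [-1.0, -0.001, 0.001]]
fork [([0.4719, -0.0037, 0.1048], 0.61)]
spoon [([0.4301, 0.0028, 0.0701], 0.65)]
t 20.4 tcp [ 4.714e-01 -1.000e-04  1.091e-01] jaw yaw [[0.295, -0.951, 0.091], [-0.027, 0.087, 0.996], [-0.955, -0.296, 0.0]] q [ 0.02  0.08 -0.59  0.6  -0.03 -1.46] F [-0.  -1.3 -0.7] w 0.016
seat-tcp in tool mm [26.3 -2.2 -0.1]
tool in rack [[0.001, -1.0, -0.003], [0.001, -0.003, 1.0], [-1.0, -0.001, 0.001]]
```

Call:
{"api": "play_rows", "payload": {
  "plan": [
    [8,-2,0,0,0,0,1],
    [6,0,0,0,0,0,1],
    [3,0,0,0,0,0,1],
    [2,0,0,0,0,0,1],
    [0,0,0,0,0,0,1]
  ]
}}

```text
clock: 20.82
eef_pos: [0.4771, -0.0009, 0.091]
tool_rot: [-0.549, 0.446, 0.394, 0.587]
ft_force: [-3.0, 0.1, 5.5]
grip_width: 0.016
```

Run:
```python
from h import *
show();seat(.004)
```

```text
t 20.82 tcp [ 0.4771 -0.0009  0.091 ] jaw yaw [[0.293, -0.952, 0.091], [-0.027, 0.087, 0.996], [-0.956, -0.294, 0.0]] q [ 0.02  0.12 -0.6   0.55 -0.03 -1.47] F [-3.   0.1  5.5] w 0.016
seat-tcp in tool mm [ 7.3 -2.1  0.2]
tool in rack [[-0.001, -1.0, -0.003], [0.001, -0.003, 1.0], [-1.0, 0.001, 0.001]]
```

Call:
{"api": "play_rows", "payload": {
  "plan": [
    [0,0,0,0,0,0,0.2],
    [0,0,0,0,0,0,0.2],
    [0,0,0,0,0,0,0.2],
    [0,0,0,0,0,0,0.2],
    [-20,0,0,0,0,0,0.2],
    [-35,0,0,0,0,0,0.2],
    [-40,0,0,0,0,0,0.2],
    [-30,0,0,0,0,0,0.2],
    [0,0,0,0,0,0,0.2]
  ]
}}

```text
clock: 21.57
eef_pos: [0.4436, 0.0026, 0.2174]
tool_rot: [-0.552, 0.442, 0.39, 0.59]
ft_force: [1.6, 0.3, 0.3]
grip_width: 0.0344
```

Run:
```python
from h import *
show();p=camera("wrist");cv2.imwrite("pics/w8.png",cv2.resize(p["frame"][60:300,160:440,::-1],None,fx=2.5,fy=2.5))
for t in ["fork","spoon","narrow_seat","middle_seat"]:
    print(t,[(np.round(d["centre"],4).tolist(),round(d["confidence"],2)) for d in pinpoint(t,p)[:1]])
```

```text
t 21.57 tcp [0.4436 0.0026 0.2174] jaw yaw [[0.305, -0.948, 0.091], [-0.027, 0.087, 0.996], [-0.952, -0.307, 0.001]] q [ 0.03 -0.1  -0.46  0.91 -0.04 -1.45] F [1.6 0.3 0.3] w 0.0344
fork [([0.4758, -0.005, 0.0837], 0.81)]
spoon [([0.4275, 0.0004, 0.0684], 0.61)]
narrow_seat [([0.5177, -0.0037, 0.097], 0.66)]
middle_seat [([0.4827, -0.0044, 0.0846], 0.66)]
```

View pics/w8.png

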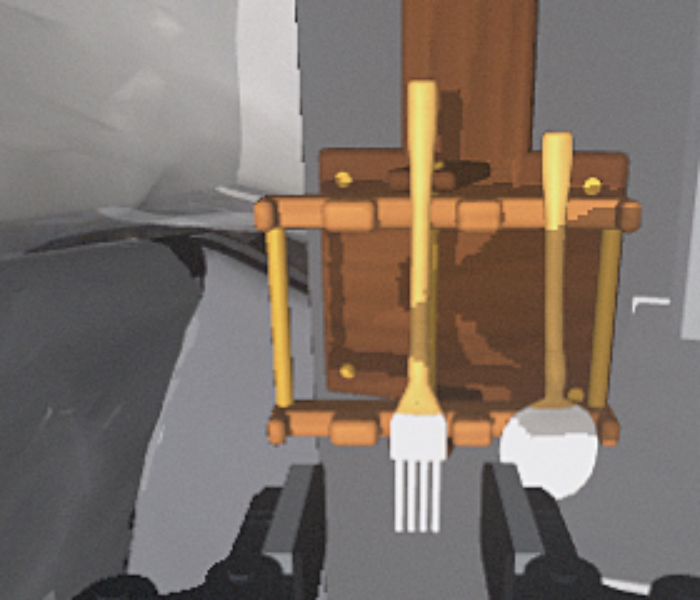

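Call:
{"api": "play_rows", "payload": {
  "plan": [
    [0,0,0,0,0,0.1,0.2],
    [0,0,0,0,0,0.1,0.2],
    [0,0,0,0,0,0.1,0.2],
    [0,8.6,37,0,0,0,0.2],
    [0,8.6,37,0,0,0,0.2],
    [0,8.6,37,0,0,0,0.2],
    [0,8.6,37,0,0,0,0.2],
    [0,8.6,37,0,0,0,0.2],
    [0,8.6,37,0,0,0,0.2],
    [0,8.6,37,0,0,0,0.2],
    [0,8.6,37,0,0,0,0.2],
    [0,8.6,37,0,0,0,0.2]
  ]
}}

```text
clock: 22.82
eef_pos: [0.393, 0.3425, 0.2084]
tool_rot: [-0.477, 0.524, 0.477, 0.521]
ft_force: [0.6, -0.0, 0.5]
grip_width: 0.0341
```

Call:
{"api": "play_rows", "payload": {
  "plan": [
    [0,0,0,0.115,0,0,0.2],
    [0,0,0,0.115,0,0,0.2],
    [0,0,0,0.115,0,0,0.2],
    [0,0,0,0.115,0,0,0.2],
    [0,0,0,0.115,0,0,0.2],
    [0,0,0,0.115,0,0,0.2],
    [0,0,0,0.115,0,0,0.2],
    [0,0,0,0.115,0,0,0.2],
    [0,0,0,0.115,0,0,0.2],
    [0,0,0,0.115,0,0,0.2],
    [0,0,0,0.115,0,0,0.2],
    [0,0,0,0.115,0,0,0.2],
    [0,0,0,0.115,0,0,0.2],
    [0,0,0,0,0,0,0.2]
  ]
}}

```text
clock: 23.98
eef_pos: [0.3936, 0.3406, 0.2084]
tool_rot: [0.005, 0.708, -0.007, 0.706]
ft_force: [0.5, -0.1, 0.1]
grip_width: 0.0344
```

Run:
```python
from h import *
show();p=camera("wrist");cv2.imwrite("pics/w9.png",p["frame"][:,:,::-1])
for t in ["chopstick","mill"]:
    print(t,[(np.round(d["centre"],4).tolist(),round(d["confidence"],2)) for d in pinpoint(t,p)[:1]])
hsv=cv2.cvtColor(p["frame"],cv2.COLOR_RGB2HSV)
P=px2w(p,[(200,0)],.006)
m=((hsv[...,0]>14)&(hsv[...,0]<32)&(hsv[...,1]>130)&(hsv[...,2]>90)).astype(np.uint8)
n,l,s,c=cv2.connectedComponentsWithStats(m)
for i in np.argsort(-s[1:,4])[:5]+1:
    v,u=np.nonzero(l==i);w=px2w(p,np.c_[u,v],.006)[:,:2];mu=w.mean(0);_,_,V=np.linalg.svd(w-mu,full_matrices=False);t=(w-mu)@V[0]
    print(s[i],"mid",mu+V[0]*(t.max()+t.min())/2,"len",np.ptp(t),"yaw",np.arctan(V[0][1]/V[0][0]))
```

```text
t 23.98 tcp [0.3936 0.3406 0.2084] jaw yaw [[-0.003, 0.018, 1.0], [-0.003, 1.0, -0.018], [-1.0, -0.003, -0.003]] q [ 0.71  0.3   0.02  1.3  -0.    0.73] F [ 0.5 -0.1  0.1] w 0.0344
chopstick [([0.3961, 0.3407, 0.0007], 0.79)]
mill [([0.5548, 0.3362, 0.0002], 0.94)]
[  0 262  46  25 566] mid [ 0.52482545 -0.09800546] len 0.07918805779746949 yaw 1.467661903867953
[320  79   5 186 558] mid [0.39818226 0.34038792] len 0.23055488517469874 yaw -0.02684247361105211
[  0   0 138 155 401] mid [0.30882266 0.07064058] len 0.21391755149475689 yaw -0.9499794554108492
[  0 199  51  13 353] mid [ 0.42351366 -0.05714805] len 0.07503287598734318 yaw 1.4830267701061293
[  0 314  51  12 299] mid [ 0.6109802  -0.12790051] len 0.09106469417849503 yaw 1.4858878178630355
```

Call:
{"api": "play_rows", "payload": {
  "plan": [
    [40,0,4.4,0,0,0,0.2],
    [40,0,0,0,0,0,0.2],
    [40,0,0,0,0,0,0.2],
    [40,0,0,0,0,0,0.2],
    [25,0,0,0,0,0,0.2],
    [15,0,0,0,0,0,0.2],
    [6,0,0,0,0,0,0.2],
    [0,0,0,0,0,0,0.2]
  ]
}}

```text
clock: 24.8
eef_pos: [0.3974, 0.34, 0.0028]
tool_rot: [0.004, 0.708, -0.006, 0.706]
ft_force: [0.5, -0.4, 0.5]
grip_width: 0.0344
```

Call:
{"api": "play_rows", "payload": {
  "plan": [
    [0,0,0,0,0,0,1],
    [0,0,0,0,0,0,1],
    [0,0,0,0,0,0,1],
    [0,0,0,0,0,0,1],
    [0,0,0,0,0,0,1],
    [0,0,0,0,0,0,1]
  ]
}}

```text
clock: 25.3
eef_pos: [0.3997, 0.342, 0.0062]
tool_rot: [0.006, 0.706, -0.005, 0.708]
ft_force: [-0.1, -0.4, 5.6]
grip_width: 0.0033
```

Call:
{"api": "play_rows", "payload": {
  "plan": [
    [-20,0,0,0,0,0,1],
    [-35,0,0,0,0,0,1],
    [-35,0,0,0,0,0,1],
    [0,0,0,0,0,0,1]
  ]
}}

```text
clock: 25.63
eef_pos: [0.4021, 0.3441, 0.1015]
tool_rot: [0.008, 0.704, -0.003, 0.71]
ft_force: [0.2, 1.1, -0.3]
grip_width: 0.0034
```

Run:
```python
from h import *
show();p=camera("wrist");cv2.imwrite("pics/w10.png",p["frame"][:,:,::-1])
for t in ["chopstick"]:
    print(t,[(np.round(d["centre"],4).tolist(),round(d["confidence"],2)) for d in pinpoint(t,p)[:1]])
p=camera("scene")
print([(np.round(d["centre"],4).tolist(),round(d["confidence"],2)) for d in pinpoint(t,p)[:1]])
```

```text
t 25.63 tcp [0.4021 0.3441 0.1015] jaw yaw [[0.009, 0.016, 1.0], [0.008, 1.0, -0.016], [-1.0, 0.008, 0.009]] q [ 0.71  0.38 -0.15  1.02  0.    0.72] F [ 0.2  1.1 -0.3] w 0.0034
chopstick [([0.3995, 0.3432, 0.0976], 0.81)]
[([0.3965, 0.3412, 0.089], 0.41)]
```

Call:
{"api": "play_rows", "payload": {
  "plan": [
    [-35,0,0,0,0,0,1],
    [-35,0,0,0,0,0,1],
    [-30,0,0,0,0,0,1],
    [0,-38,0,0,0,0,1],
    [0,-38,0,0,0,0,1],
    [0,-38,0,0,0,0,1],
    [0,-38,0,0,0,0,1],
    [0,0,0,-0.115,0,0,1],
    [0,0,0,-0.115,0,0,1],
    [0,0,0,-0.115,0,0,1],
    [0,0,0,-0.115,0,0,1],
    [0,0,0,-0.115,0,0,1],
    [0,0,0,-0.115,0,0,1],
    [0,0,0,-0.115,0,0,1],
    [0,0,0,-0.115,0,0,1],
    [0,0,0,-0.115,0,0,1],
    [0,0,0,-0.115,0,0,1],
    [0,0,0,-0.115,0,0,1],
    [0,0,0,-0.115,0,0,1],
    [0,0,0,-0.115,0,0,1]
  ]
}}

```text
clock: 27.5
eef_pos: [0.3949, 0.1885, 0.1927]
tool_rot: [-0.478, 0.522, 0.479, 0.52]
ft_force: [0.2, 0.5, -0.7]
grip_width: 0.0035
```

Call:
{"api": "play_rows", "payload": {
  "plan": [
    [0,-18,-30,0,0,0,1],
    [0,-18,-30,0,0,0,1],
    [0,-18,-30,0,0,0,1],
    [0,-18,-30,0,0,0,1],
    [0,-18,-30,0,0,0,1],
    [0,-18,-30,0,0,0,1],
    [0,0,0,0,0,-0.1,1],
    [0,0,0,0,0,-0.1,1],
    [0,0,0,0,0,-0.1,1],
    [0,0,0,0,0,0,1],
    [0,0,0,0,0,0,1],
    [0,0,0,0,0,0,1],
    [0,0,0,0,0,0,1]
  ]
}}

```text
clock: 28.58
eef_pos: [0.4894, 0.0002, 0.1959]
tool_rot: [-0.55, 0.445, 0.393, 0.588]
ft_force: [-0.2, -0.5, -0.7]
grip_width: 0.0037
```

Run:
```python
from h import *
show();seat(.048);p=camera("wrist");cv2.imwrite("pics/w11.png",p["frame"][:,:,::-1])
for t in ["chopstick"]:
    print(t,[(np.round(d["centre"],4).tolist(),round(d["confidence"],2)) for d in pinpoint(t,p)[:1]])
z=get_obs()["eef_pos"][2]-.002
hsv=cv2.cvtColor(p["frame"],cv2.COLOR_RGB2HSV)
m=((hsv[...,0]>14)&(hsv[...,0]<32)&(hsv[...,1]>130)&(hsv[...,2]>90)).astype(np.uint8)
n,l,s,c=cv2.connectedComponentsWithStats(m)
for i in np.argsort(-s[1:,4])[:5]+1:
    v,u=np.nonzero(l==i);w=px2w(p,np.c_[u,v],z)[:,:2];mu=w.mean(0);_,_,V=np.linalg.svd(w-mu,full_matrices=False);t=(w-mu)@V[0]
    print(s[i],"mid",mu+V[0]*(t.max()+t.min())/2,"len",np.ptp(t),"yaw",np.arctan(V[0][1]/V[0][0]))
```

```text
t 28.58 tcp [4.894e-01 2.000e-04 1.959e-01] jaw yaw [[0.296, -0.951, 0.091], [-0.027, 0.087, 0.996], [-0.955, -0.297, 0.0]] q [ 0.02  0.02 -0.4   0.85 -0.03 -1.46] F [-0.2 -0.5 -0.7] w 0.0037
seat-tcp in tool mm [103.9  -3.3  -2.1]
tool in rack [[0.001, -1.0, -0.003], [0.001, -0.003, 1.0], [-1.0, -0.001, 0.001]]
chopstick [([0.4847, -0.0019, 0.1931], 0.78)]
[ 314   18   16  334 2415] mid [ 0.48798679 -0.02461464] len 0.18663058044416458 yaw 1.4736322234544421
[ 358   88   25  150 1410] mid [ 0.46061036 -0.04912675] len 0.07298310971821621 yaw 1.4707838517330414
[ 352    0   59   29 1150] mid [ 0.45414909 -0.11588953] len 0.02407926911136046 yaw -0.15922874416950042
[425 112  19 118 805] mid [ 0.43289576 -0.04604552] len 0.05430765394914766 yaw 1.532124274297916
[440 155  19  80 631] mid [ 0.42538066 -0.03541496] len 0.037932858427925764 yaw 1.4837776256290791
```

Call:
{"api": "play_rows", "payload": {
  "plan": [
    [0,-3.3,-2,0,0,0,1],
    [30,0,0,0,0,0,1],
    [25,0,0,0,0,0,1],
    [18,0,0,0,0,0,1],
    [5,0,0,0,0,0,1],
    [0,0,0,0,0,0,1],
    [0,0,0,0,0,0,1],
    [0,0,0,0,0,0,1]
  ]
}}

```text
clock: 29.35
eef_pos: [0.5142, -0.0044, 0.1226]
tool_rot: [-0.55, 0.445, 0.393, 0.588]
ft_force: [-0.2, -0.9, -1.4]
grip_width: 0.0035
```

Run:
```python
from h import *
show();seat(.048);p=camera("wrist");cv2.imwrite("pics/w12.png",p["frame"][:,:,::-1])
for t in ["chopstick","narrow_seat","fork","spoon"]:
    print(t,[(np.round(d["centre"],4).tolist(),round(d["confidence"],2)) for d in pinpoint(t,p)[:1]])
```

```text
t 29.35 tcp [ 0.5142 -0.0044  0.1226] jaw yaw [[0.296, -0.951, 0.091], [-0.027, 0.087, 0.996], [-0.955, -0.298, 0.0]] q [ 0.01  0.14 -0.47  0.65 -0.03 -1.47] F [-0.2 -0.9 -1.4] w 0.0035
seat-tcp in tool mm [26.4 -1.1  0.2]
tool in rack [[0.002, -1.0, -0.003], [0.001, -0.003, 1.0], [-1.0, -0.002, 0.001]]
chopstick [([0.5143, -0.0029, 0.1161], 0.71)]
narrow_seat [([0.5218, -0.0009, 0.0944], 0.91)]
fork [([0.4758, -0.0051, 0.0859], 0.63)]
spoon [([0.4287, 0.0037, 0.0712], 0.88)]
```

Call:
{"api": "play_rows", "payload": {
  "plan": [
    [8,-0.5,0,0,0,0,1],
    [5,0,0,0,0,0,1],
    [4,0,0,0,0,0,1],
    [2,0,0,0,0,0,1],
    [0,0,0,0,0,0,1],
    [0,0,0,0,0,0,1]
  ]
}}

```text
clock: 30.1
eef_pos: [0.5186, -0.005, 0.1028]
tool_rot: [-0.549, 0.446, 0.394, 0.587]
ft_force: [-2.7, 0.2, 3.7]
grip_width: 0.0038
```

Run:
```python
from h import *
show();seat(.048)
```

```text
t 30.1 tcp [ 0.5186 -0.005   0.1028] jaw yaw [[0.293, -0.952, 0.091], [-0.027, 0.087, 0.996], [-0.956, -0.294, -0.0]] q [ 0.01  0.18 -0.49  0.6  -0.03 -1.48] F [-2.7  0.2  3.7] w 0.0038
seat-tcp in tool mm [ 6.2 -2.7  0.4]
tool in rack [[-0.001, -1.0, -0.003], [0.001, -0.003, 1.0], [-1.0, 0.001, 0.001]]
```

Call:
{"api": "play_rows", "payload": {
  "plan": [
    [0,0,0,0,0,0,0.45],
    [0,0,0,0,0,0,0.45],
    [0,0,0,0,0,0,0.45],
    [0,0,0,0,0,0,0.45],
    [-15,0,0,0,0,0,0.45],
    [-35,0,0,0,0,0,0.45],
    [-40,0,0,0,0,0,0.45],
    [-40,0,0,0,0,0,0.45],
    [0,0,0,0,0,0,0.45]
  ]
}}

```text
clock: 30.85
eef_pos: [0.4842, -0.0013, 0.2359]
tool_rot: [-0.552, 0.441, 0.389, 0.591]
ft_force: [0.9, -0.4, 0.0]
grip_width: 0.0232
```

Run:
```python
from h import *
show();p=camera("wrist");cv2.imwrite("pics/w13.png",cv2.resize(p["frame"][60:300,160:440,::-1],None,fx=2.5,fy=2.5))
for t,x in [("chopstick",.048),("fork",.004),("spoon",-.05),("narrow_seat",.048),("wide_seat",-.05),("mill",None)]:
  for d in pinpoint(t,p)[:1]:
    c=np.array(d["centre"]);print(t,c.round(4),round(d["confidence"],2),"in seat mm",None if x is None else (S.inv().apply(c-O)*1000-[x*1000,0,12]).round(1))
```

```text
t 30.85 tcp [ 0.4842 -0.0013  0.2359] jaw yaw [[0.307, -0.947, 0.091], [-0.027, 0.087, 0.996], [-0.951, -0.309, 0.001]] q [ 0.02 -0.03 -0.34  0.95 -0.03 -1.47] F [ 0.9 -0.4  0. ] w 0.0232
chopstick [ 0.5198 -0.0056  0.0971] 0.82 in seat mm [-3.3 -0.9  0.4]
fork [ 0.4793 -0.0034  0.0837] 0.87 in seat mm [-1.9 -2.6 -0.4]
spoon [ 0.4842 -0.0047  0.0835] 0.71 in seat mm [56.8 -3.4 -2.1]
narrow_seat [ 0.5216 -0.0021  0.0998] 0.89 in seat mm [-1.1  2.8  2.6]
```

View pics/w13.png

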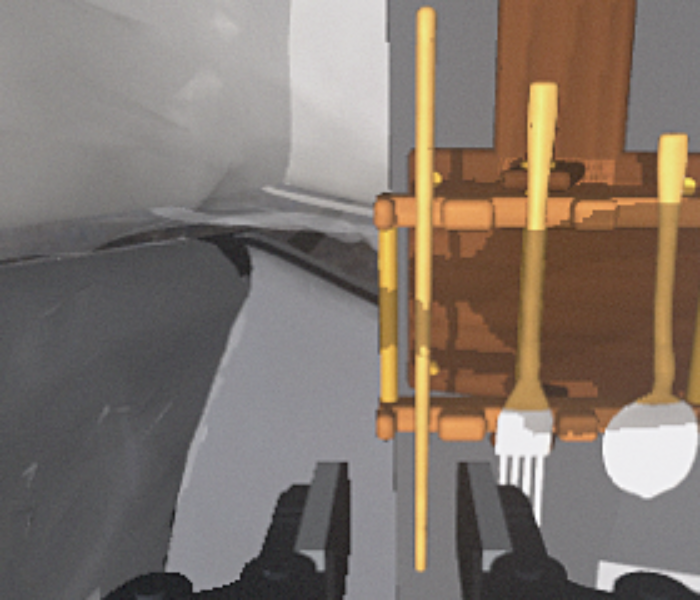

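Run:
```python
from h import *
p=camera("top")
for t in ["spoon","narrow_seat","wide_seat","mill"]:
    print(t,[(np.round(d["centre"],4).tolist(),round(d["confidence"],2)) for d in pinpoint(t,p)[:1]])
job_done()
```

```text
spoon []
narrow_seat [([0.5212, -0.0055, 0.0956], 0.45)]
wide_seat []
mill []
the job is handed in; nothing more can be done
```

The flatware display is set up and handed in at about 31 s of the 72 s allowed. I turned the knob about 1.2 rad clockwise with the stand empty, then laid the spoon, fork and chopstick in the wide, middle and narrow notches, each gripped near its middle.

**Last wrist picture and readings:**
- **Placing:** All three pieces lie across both rails in their own notches.
- **Chopstick and fork:** The trained network put the chopstick about 3 mm and the fork about 2 mm from their seats along the rails. Both were within 3 mm of the seat across the rails and about 0.5 mm in height.
- **Rack:** It still reads tipped up, with the narrow seat at 96–100 mm high against 98 mm expected.

**What went wrong or could not be checked:**
- **Fork:** My first lowering came down on the block beside its notch with about 15 N, because I read the arm's position before it had settled. I lifted it, shifted about 13 mm and set it down correctly.
- **Spoon:** The final wrist reading mistook the fork for the spoon, and the last top picture found nothing for it. Its position rests on the pictures and on earlier readings within about 4 mm of the seat.
- **Mill:** It was last seen where it started, just before I picked up the chopstick. The final pictures did not detect it, and I never touched it.
- **Knob:** I did not measure its angle again at the end. It was last seen turned in the picture taken as I brought the fork in. That it stayed clicked over rests on that and on the rack still reading tipped.

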